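# Rebuild the ribbon-spool stand

### The arm

A 6-joint arm with a two-finger parallel gripper is mounted at the origin on the work surface. World frame = base frame: x ahead of the robot, y to its left, z up, the work surface at z = 0. Lengths are in mm, angles in rad, forces in N, time in s.
With the tool pointing down it reaches from about 350 to 975 mm from the base axis. Payload 7.1 kg.
Tool frame: the origin (TCP) lies on the front face of the gripper's body, between the roots of the fingers; the fingertips stand 80 mm ahead of it and the grasp point (between the pads) lies 61 mm ahead of it (env.tips_ahead is the distance from the TCP to the fingertips, in mm); z points along the fingers, y is the direction in which the jaws open and shut (so a half turn about z gives the same grasp; the last joint's range is limited). The gripper opens to 88 mm and grips with 3 to 60 N. Pads are 20 mm wide; open, the fingers measure 115 mm over their backs; the gripper's body (75 mm by 178 mm) begins 61 mm behind the grasp point.
Start: joints at [-1.165, 0.423, 1.63, -0, 1.089, -0.019], TCP at [257.602, -569.427, 302.675] pointing down, gripper open.
Joint ranges: [-3, 3], [-0.9, 2.11], [0.09, 2.58], [-1.31, 4.45], [0.11, 2.69], [-2.54, 2.54]. Speed limits (rad/s): [2.39, 2.39, 3.01, 3.14, 3.14, 3.14].

### API

Orientations are given as a unit quaternion [x, y, z, w].
In Python, from station import env, set_gripper, viewer, workorder gives the robot as it stands. Calls block until the motion is done:
- env.reach(position, orientation): joint-space move of the TCP to a pose.
- env.move_l(position, rot=None, rate=150, f_stop=None): straight line of the TCP; rot=None keeps the orientation; rate is the mean speed in mm/s. With f_stop (N) it stops when the force on the tool has changed by that much, and returns True; else False.
- env.move_joints(angles): joint-space move.
- set_gripper(opening): finger opening in mm; the grip force is fixed at half the most; returns when the fingers have stopped.
- env.hold(seconds).
- env.ik(position, orientation): joint angles nearest the present ones, or None.
- env.read_state(): the state.
- viewer.camera(name): name is "scene" or "top" or "wrist"; returns the picture (480x640x3 uint8, blue, green, red); there is no depth.
- viewer.camera_params(name): a dict with "fx", "fy", "cx", "cy" (pixels), "pose" (4x4, takes a point from camera to world coordinates); the wrist camera has in their place "tool_from_camera" (4x4, takes a point from camera to tool coordinates, whose origin is the TCP and whose axes are the flange's). Camera axes: x right, y up, looking along -z (the intrinsics and any distortion apply to the point x, -y, -z); pixel columns grow to the right and rows downward; lengths in mm; the calibration is good to about 2 mm. A picture is of the moment at which its call begins: read the wrist's pose just before it. camera_params takes no time and is no camera call.
A pose or a line that the arm cannot do raises env.IKError and nothing moves.
- workorder.sign_off(): hands the job in, once; it reports no verdict.
The state is a dict: "time_s": time; "qpos": joint angles; "dq": joint speeds; "tau": joint torques, N m; "tool_pos": TCP position; "orientation": TCP orientation; "force": force on the tool from outside, world axes, zero at the start; "wrist_torque": the same for the moment, N m; "width": finger opening in mm.
Only numpy, scipy, OpenCV 4.12 (cv2) and the standard library are available. Lean on these libraries where they do the work, as an engineer would, in place of code of your own. Each camera call takes 0.05 s, during which the arm holds its last target. There are 200 camera calls.

### The job

Set up the ribbon-spool stand on the studio table: thread the wooden spacer, then the steel washer, then the brass bushing onto its upright bolt, feeling each one on and lowering (not dropping) it until it lies flat, and let go. Before letting go of the bushing, press it down firmly on the stack with about 10 newtons; never push any part or the bolt with more than 20 newtons, and leave the ribbon, glue jar and brush where they are.

Things in the scene. Friction and masses are not known exactly. Their poses are not given: they have to be found in the camera images.
- stand_mid (a point): Centre of the top face of the stand's fixed round grey foot plate: disc 100 mm across, 12 mm thick, on the table. The upright bolt is clamped off centre in an adjusting slot: its axis stands 7 to 9 mm from this point, in an unknown direction that differs from run to run: find it by feel or sight. The bolt is rigid sideways; pressed down it sinks on a spring (3 N, then 3 N per mm, 5 mm at most).
- stand_seat (a point): 11 mm above stand_mid: height of the top of the bolt's dark flange (35 mm across), on which the stack rests. Heights above this point: steel shank, 14 mm in diameter, 0 to 39 mm; then a taper to a blunt 3.6 mm tip at 55 mm. A ring centred within 6.5 mm of the bolt's axis catches the tip, and on the taper feels a side force that points towards the axis; farther off, its flat underside lands on the tip.
- spacer_mid (a point): Centre of the beech (brown wood) spacer, half-way up: a ring 34 mm in outer diameter, 17 mm hole, 20 mm tall, upright (hole axis z) on the 3 mm thick green mat at the start, about 20 g. Seated on the bolt its centre is 21 mm above stand_mid.
- washer_mid (a point): Centre of the bright steel washer, half-way up: 40 mm in outer diameter, 17 mm hole, 6 mm thick, flat on the 3 mm thick green mat at the start, about 45 g. Seated on the spacer its centre is 34 mm above stand_mid.
- bushing_mid (a point): Centre of the brass bushing, half-way up: 28 mm tall with a 17 mm hole right through; flange 34 mm in diameter on its lowest 5 mm, above it a plain sleeve 25 mm in diameter. Flange down on the 3 mm thick green mat at the start, about 80 g. Seated on the washer its centre is 51 mm above stand_mid.
- ribbon_mid (a point): Bystander: middle of a spool of red ribbon, 64 mm across, 30 mm tall, lying flat. Not to be moved.
- glue_mid (a point): Bystander: glue jar with a white cap, 54 mm across, 65 mm tall; the point is on its axis 30 mm up. Not to be moved.
- brush_grip (a point): Bystander: brush, 170 mm long, lying on the table; the point is on its handle. Not to be moved.
There are look-alikes about, which are no part of the job. What is shaped like the part that bears spacer_mid but pink or red is not meant. Of the things shaped like the part that bears stand_mid, the grey one is meant.

How it is judged (in metres and radians):
On the way, in this order (a step that is already met when the one before it is completed fails the run):
1. the spacer lies seated on the bolt's flange, let go (horizontal distance between spacer_mid and stand_mid below 0.014 m and z of spacer_mid in the frame of stand_mid between 0.018 and 0.024 m and angle between spacer_mid's own z axis and vertical below 0.12 rad and contact force between spacer and the fingers below 0.1 N), for 0.1 s.
2. the washer lies on the spacer, let go (horizontal distance between each of spacer_mid, washer_mid and stand_mid below 0.014 m and z of spacer_mid in the frame of stand_mid between 0.018 and 0.024 m and angle between each of spacer_mid, washer_mid's own z axis and vertical below 0.12 rad and z of washer_mid in the frame of stand_mid between 0.031 and 0.037 m and contact force between washer and the fingers below 0.1 N), for 0.1 s.
3. the bushing is on the washer and pressed on it with at least 5 N (horizontal distance between bushing_mid and stand_mid below 0.014 m and z of bushing_mid in the frame of stand_mid between 0.045 and 0.054 m and angle between bushing_mid's own z axis and vertical below 0.12 rad and contact force between bushing and washer above 5 N), for 0.2 s.
At the end, for the whole second after the job is handed in: Spacer, washer and bushing all threaded on the bolt in that order from below and let go: each within 14 mm sideways of the foot plate's centre, its middle 21, 34 and 51 mm (each within 3 mm) above the plate, level within 7 degrees, at rest (all of step 2 and horizontal distance between bushing_mid and stand_mid below 0.014 m and z of bushing_mid in the frame of stand_mid between 0.048 and 0.054 m and angle between bushing_mid's own z axis and vertical below 0.12 rad and linear speed of each of spacer, washer, bushing below 0.02 m/s and contact force between each of spacer, bushing and the fingers below 0.1 N); the robot touches nothing.
It fails at once if a part is pushed against the bolt or another part with more than 25 N (contact force between spacer and bolt above 25 N or (contact force between washer and bolt above 25 N or contact force between washer and spacer above 25 N) or (contact force between bushing and bolt above 25 N or contact force between bushing and spacer above 25 N or contact force between bushing and washer above 25 N)).
It fails at once if a part is dropped down the bolt (faster than 0.45 m/s there) ((horizontal distance between spacer_mid and stand_mid below 0.016 m and height (world z) of spacer_mid below 0.1 m and linear speed of spacer above 0.45 m/s) or (horizontal distance between washer_mid and stand_mid below 0.016 m and height (world z) of washer_mid below 0.1 m and linear speed of washer above 0.45 m/s) or (horizontal distance between bushing_mid and stand_mid below 0.016 m and height (world z) of bushing_mid below 0.1 m and linear speed of bushing above 0.45 m/s)).
It fails at once if the ribbon spool, the glue jar or the brush is shifted more than 20 mm (distance of any of ribbon_mid, glue_mid, brush_grip from where it was at the start of the episode above 0.02 m).
It fails at once if the robot pushes on the bolt itself with more than 25 N (contact force between any of the arm, the fingers and bolt above 25 N).
It also fails if it takes over 72 s, if anything falls off the work surface, if the arm or the gripper's body presses on something with over 40 N, if the wrist force passes 120 N, or if a joint passes its speed limit or range.

## Working session

There is one attempt and no reset: what is moved stays moved. The work goes in short steps, each a Python script; the robot and the scene stay as the last script left them, time stands still between calls to the robot, and variables do not carry over. Pictures are saved under pics/ and viewed, about 8 in all and at most 12, crops included, and the job is handed in when it is done.

```bash
ls; mkdir -p pics; python3 - <<'E'
from station import env, set_gripper, viewer, workorder
import cv2, json
for n in ["scene","top"]:
    cv2.imwrite(f"pics/{n}0.png", viewer.camera(n))
for n in ["scene","top","wrist"]: print(n, {k:(v.tolist() if hasattr(v,'tolist') else v) for k,v in viewer.camera_params(n).items()})
print(env.read_state(), env.tips_ahead)
E
```

```text
pics
scene {'fx': 556.5715100633034, 'fy': 556.5715100633034, 'cx': 319.90567873463283, 'cy': 245.2780130515406, 'pose': [[-0.7456678155735902, -0.5289946938996009, 0.4051470383006367, 917.2640485152015], [0.6663159883377204, -0.590543076493243, 0.4552821965456396, 432.53588838868274], [-0.001585087769414811, 0.6094452302151222, 0.7928265881419467, 798.1658428217427], [0.0, 0.0, 0.0, 1.0]]}
top {'fx': 471.16127393642023, 'fy': 471.16127393642023, 'cx': 322.94426547553047, 'cy': 237.5563553934148, 'pose': [[-0.003299904385246421, 0.9796107526754162, -0.20087778342502932, 320.3739714726739], [-0.9999904697715165, -0.0026584116960055373, 0.0034631219147145008, -19.96783538207545], [0.0028584956165554304, 0.20088729698504906, 0.9796101892655319, 1069.1460585245823], [0.0, 0.0, 0.0, 1.0]]}
wrist {'fx': 389.7795703779884, 'fy': 389.7795703779884, 'cx': 318.5348371621909, 'cy': 246.1904597764731, 'tool_from_camera': [[-6.0340142894754855e-05, 0.9604624618229815, 0.27840951095105054, 76.45743514017143], [0.9999990755573742, -0.0003202363648711385, 0.0013214889578520835, 0.7240554445413494], [0.0013583973874629273, 0.27840933331626405, -0.9604615546074339, -83.35813664695586], [0.0, 0.0, 0.0, 1.0]]}
{'time_s': 0.1, 'qpos': array([-1.16499278e+00,  4.23761677e-01,  1.63057949e+00, -6.82937649e-06,
        1.08861025e+00, -1.89711119e-02]), 'dq': array([-0.00113195, -0.0008423 , -0.00336061, -0.00150253, -0.00159884,
        0.00054491]), 'tau': array([ 6.99044012e-04, -5.45612741e+01, -2.74327040e+01,  6.45319582e-02,
        1.89558225e-02, -2.64345022e-05]), 'tool_pos': array([ 257.46065565, -569.09035553,  301.99446542]), 'orientation': array([ 9.77529905e-01,  2.10795689e-01, -1.33554223e-04, -6.66135557e-04]), 'force': array([ 0.14454286,  0.08131887, -0.33284741]), 'wrist_torque': array([0.03214428, 0.04300852, 0.04215812]), 'width': 87.41071896368997} 80.0
```

View pics/top0.png

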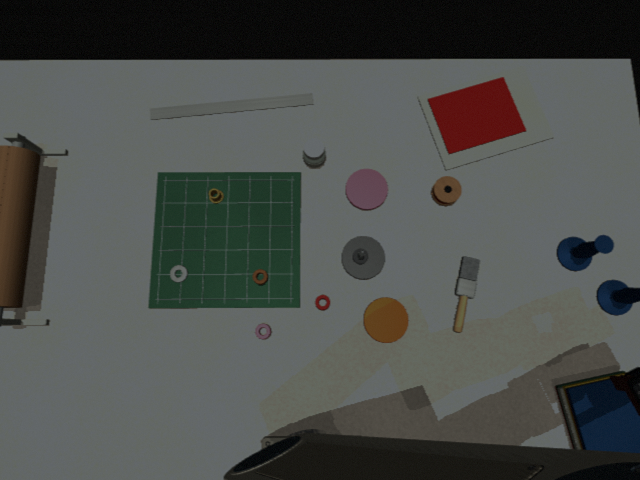

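View pics/scene0.png

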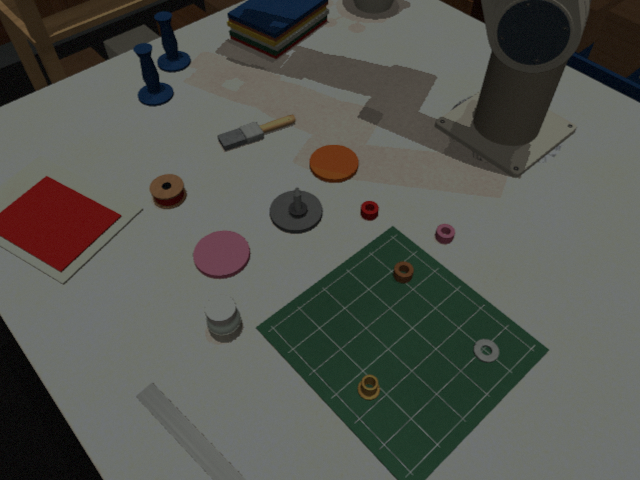

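The top picture shows these candidates:
- **Spacer:** the brown ring at (260,277) on the mat is the one meant. The pink (263,331) and red (322,302) rings are look-alikes.
- **Stand:** the grey disc at (363,257) with the bolt is the one meant. The pink (367,189) and orange (386,319) discs are look-alikes.
- **Other parts:** washer (178,274), bushing (216,196).
- **Bystanders:** glue jar (314,155), ribbon (447,190), brush (465,295).

Next I localise these roughly, then look closer with the wrist camera.

```bash
cat > h.py <<'E'
import numpy as np, cv2
from scipy.spatial.transform import Rotation as R
from station import env, set_gripper, viewer, workorder
def pose(name, st=None):
    p=viewer.camera_params(name)
    if name!="wrist": return p, np.array(p["pose"])
    T=np.eye(4); T[:3,:3]=R.from_quat(st["orientation"]).as_matrix(); T[:3,3]=st["tool_pos"]
    return p, T@np.array(p["tool_from_camera"])
def ray(name, uv, st=None):
    p,T=pose(name,st)
    d=np.array([(uv[0]-p["cx"])/p["fx"], -(uv[1]-p["cy"])/p["fy"], -1.0])
    return T[:3,3], T[:3,:3]@d
def onz(name, uv, z, st=None):
    o,d=ray(name,uv,st); return o+d*(z-o[2])/d[2]
def proj(name, P, st=None):
    p,T=pose(name,st); c=np.linalg.inv(T)@np.r_[P,1]
    return np.array([p["cx"]+p["fx"]*c[0]/-c[2], p["cy"]+p["fy"]*c[1]/c[2]])
def two(a,b):  # nearest point of two rays, and their gap
    (o1,d1),(o2,d2)=a,b
    s=np.linalg.lstsq(np.c_[d1,-d2],o2-o1,rcond=None)[0]
    p,q=o1+s[0]*d1,o2+s[1]*d2; return (p+q)/2,np.linalg.norm(p-q)
def down(yaw=0.0):  # tool down; jaws (tool y) turned by yaw from world -y
    return (R.from_euler('z',yaw)*R.from_quat([1,0,0,0])).as_quat()
def look(n):
    st=env.read_state(); im=viewer.camera("wrist"); cv2.imwrite(f"pics/{n}.png",im); return st,im
E
python3 - <<'E'
from h import *
for n,uv,z in [("spacer",(260,277),13),("washer",(178,274),6),("bush",(216,196),17),("stand",(363,257),12),("glue",(314,150),65),("ribbon",(447,188),30),("brushtip",(468,258),5),("brushend",(459,330),5),("red",(322,302),10),("orange",(386,319),10),("pinkdisc",(367,189),10)]:
    print(n, onz("top",uv,z).round(1))
for n,uv,z in [("spacer",(403,271),13),("washer",(487,350),9),("bush",(369,387),17),("stand",(296,211),12),("glue",(222,318),40)]:
    print(n, onz("scene",uv,z).round(1))
print(R.from_quat(env.read_state()["orientation"]).as_matrix().round(2))
E
```

```text
spacer [446.8 118.1  13. ]
washer [455.  304.9   6. ]
bush [635.2 224.1  17. ]
stand [ 491.8 -114.6   12. ]
glue [728.5  -4.   65. ]
ribbon [ 649.2 -309.7   30. ]
brushtip [ 490.  -355.4    5. ]
brushend [ 328.4 -324.8    5. ]
red [390.7 -21.1  10. ]
orange [ 352.9 -162.9   10. ]
pinkdisc [ 653.5 -127.4   10. ]
spacer [446.8 118.5  13. ]
washer [457.1 307.3   9. ]
bush [640.3 229.7  17. ]
stand [ 494.9 -109.1   12. ]
glue [739.2   2.   40. ]
[[ 0.91  0.41 -0.  ]
 [ 0.41 -0.91  0.  ]
 [ 0.   -0.   -1.  ]]
```

```bash
python3 - <<'E'
from h import *
import pickle
q=down(0); S={}
env.reach([490,-112,250],q); S["stand1"]=look("stand1")[0]
env.move_l([460,-112,250],rate=250); S["stand2"]=look("stand2")[0]
env.reach([447,118,195],q); S["sp1"]=look("sp1")[0]
pickle.dump(S,open("S.pkl","wb")); print(env.read_state())
a=[cv2.imread(f"pics/{n}.png") for n in ("stand1","sp1")]
print(proj("wrist",[490,-112,12],S["stand1"]),proj("wrist",[447,118,23],S["sp1"]))
out=np.hstack([cv2.convertScaleAbs(x[60:460,120:520],alpha=1.5) for x in a]); cv2.imwrite("pics/v3.png",out)
E
```

```text
{'time_s': 3.325, 'qpos': array([ 2.30548414e-01,  3.60918368e-01,  2.05542318e+00, -2.50237128e-04,
        7.24408814e-01,  1.80237830e+00]), 'dq': array([-1.36170992e-02, -5.17905121e-03,  1.32146571e-03,  5.45855673e-05,
        8.05360621e-05,  3.38265583e-03]), 'tau': array([ 7.78549332e-01, -4.14296579e+01, -1.83366412e+01,  1.93791714e-02,
       -7.12406170e-02, -4.31164608e-04]), 'tool_pos': array([447.73978774, 117.27864098, 195.30301439]), 'orientation': array([ 9.99999818e-01, -4.23113916e-04,  4.28948820e-04, -1.56980955e-05]), 'force': array([-0.2807373 , -0.42724847,  0.62146985]), 'wrist_torque': array([ 0.05943071, -0.03095181,  0.01043967]), 'width': 88.21272291945175}
[317.52273744 227.62964917] [317.65700323 250.80300716]
```

View pics/v3.png

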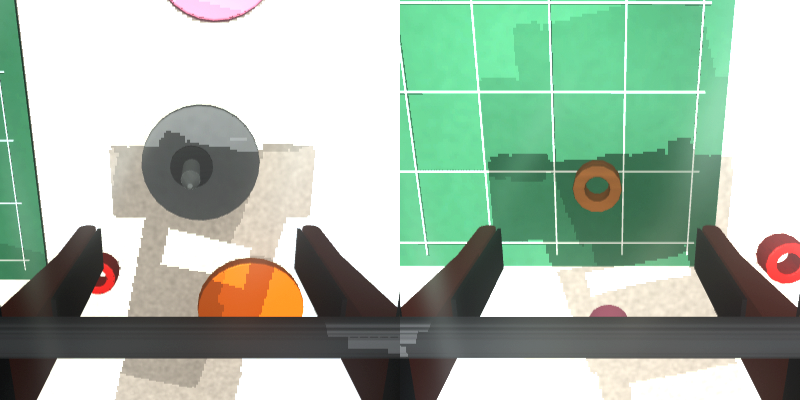

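The left half shows the grey plate centred near pixel (321,222), with the bolt tip near (310,245). The right half shows the brown spacer on the mat near (317,246), with the red and pink rings clearly apart from it. This confirms both the spacer and the stand. Next I enlarge the tip and fit the outlines.

```bash
python3 - <<'E'
from h import *
import pickle
S=pickle.load(open("S.pkl","rb"))
a=[]
for n,c in (("stand1",(310,240)),("stand2",None)):
    if c is None:
        c=proj("wrist",onz("wrist",(310,245),78,S["stand1"]),S["stand2"]).astype(int); print(c)
    x=cv2.imread(f"pics/{n}.png")[c[1]-40:c[1]+40,c[0]-40:c[0]+40]
    print(n,c); a.append(cv2.resize(cv2.convertScaleAbs(x,alpha=2),(400,400),interpolation=cv2.INTER_NEAREST))
cv2.imwrite("pics/v4.png",np.hstack(a))
im=cv2.imread("pics/sp1.png"); h=cv2.cvtColor(im,cv2.COLOR_BGR2HSV)
m=cv2.inRange(h,(3,90,40),(18,255,255)); m[:, :250]=0;m[:,400:]=0;m[310:]=0;m[:200]=0
cs,_=cv2.findContours(m,cv2.RETR_EXTERNAL,cv2.CHAIN_APPROX_NONE); c=max(cs,key=cv2.contourArea)
e=cv2.minEnclosingCircle(c); print("spacer",cv2.contourArea(c),cv2.fitEllipse(c),e,cv2.boundingRect(c))
# outline of the spacer = 34 mm disc about at mid height
print(onz("wrist",cv2.fitEllipse(c)[0],13,S["sp1"]),onz("wrist",cv2.fitEllipse(c)[0],23,S["sp1"]))
# foot plate
im=cv2.imread("pics/stand1.png"); h=cv2.cvtColor(im,cv2.COLOR_BGR2HSV)
m=cv2.inRange(im,(0,0,0),(110,110,110))&cv2.inRange(h,(0,0,0),(180,60,255))
print([im[y,x].tolist() for x,y in((321,180),(350,200),(350,260),(320,300),(390,222),(320,290))])
E
```

```text
stand1 (310, 240)
[309 199]
stand2 [309 199]
spacer 1877.0 ((316.8077697753906, 246.05819702148438), (47.14254379272461, 50.75521469116211), 1.794490098953247) ((317.0, 246.0), 25.710020065307617) (293, 221, 49, 51)
[447.49024461 118.6343542   13.        ] [450.38357996 118.57828525  23.        ]
[[111, 112, 108], [117, 119, 114], [59, 60, 59], [177, 192, 191], [138, 150, 156], [101, 111, 117]]
```

View pics/v4.png

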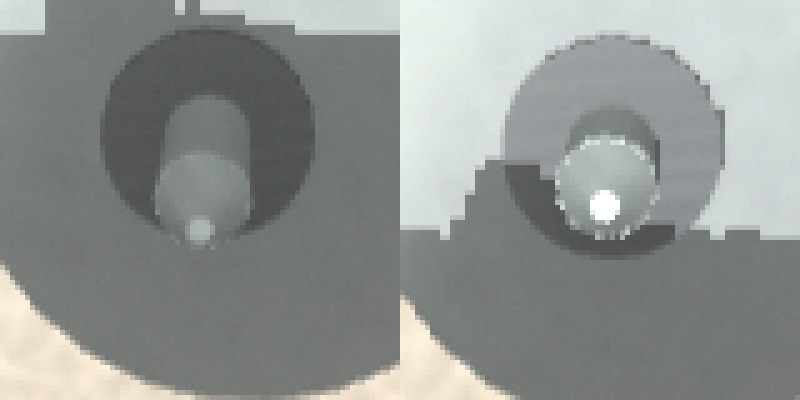

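The left crop (stand1) has the tip at (309.7,245.7) and the flange centre at (311,226.5). The right crop (stand2) has the tip at (309.3,199.7), the flange centre at (310.6,188) and the shank shoulder at (309.9,196). I check these for mutual consistency, then grasp the spacer.

```bash
python3 - <<'E'
from h import *
import pickle
S=pickle.load(open("S.pkl","rb"))
print("tip2", two(ray("wrist",(309.7,245.7),S["stand1"]),ray("wrist",(309.3,199.7),S["stand2"])))
for n,uv,z in [("stand1",(309.7,245.7),78),("stand2",(309.3,199.7),78),("stand1",(310.7,226.2),23),("stand2",(310.8,187.8),23),("stand2",(309.6,195.6),62)]: print(n,z,onz("wrist",uv,z,S[n]).round(1))
x=cv2.imread("pics/stand1.png"); 
# footplate edges from crop (201,162) r 58
print("mid",onz("wrist",(320.5,222),12,S["stand1"]))
# approach and look closer at the spacer
q=down(0)
env.reach([447.5,118.6,110],q); env.move_l([447.5,118.6,88.5],rate=100)
w0=env.read_state(); set_gripper(20); w1=env.read_state()
print(w1["width"],w1["tool_pos"],w0["force"],w1["force"],w1["time_s"])
env.move_l([447.5,118.6,200],rate=200); st,im=look("sp2"); print(st["width"],st["force"],st["tool_pos"],st["time_s"])
cv2.imwrite("pics/v5.png",cv2.convertScaleAbs(im[200:480,120:520],alpha=2))
E
```

```text
tip2 (array([ 494.01884287, -106.89721228,   81.12336579]), np.float64(0.1382489135595948))
stand1 78 [ 493.1 -106.9   78. ]
stand2 78 [ 493.5 -106.7   78. ]
stand1 23 [ 493.8 -106.5   23. ]
stand2 23 [ 493.9 -106.6   23. ]
stand2 62 [ 493.7 -106.6   62. ]
mid [ 494.87692132 -114.51808327   12.        ]
32.02180142028588 [447.46405304 118.5917054   88.4553657 ] [ 0.02069468 -0.00649528  0.03659377] [ 0.97091284 -0.16560633  0.43714752] 5.0167
32.682866985796124 [-0.08811094  0.56170394 -0.876921  ] [447.05272984 118.48887983 199.50209877] 5.725
```

View pics/v5.png

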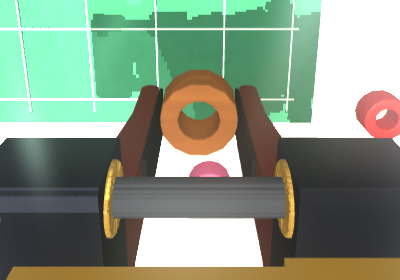

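The spacer is held upright, at width 32.7 against 34 nominal. The bolt axis comes out at (493.6,-106.7) from both views and at three heights. That is 8.0 mm from the plate centre, inside the 7–9 mm given. Next I thread it by feel.

```bash
cat > thread.py <<'E'
from h import *
def force(base=0, n=4):
    f=[]
    for _ in range(n): env.hold(0.02); f.append(env.read_state()["force"])
    return np.mean(f,0)-base
def thread(xy, z_clear, z_seat, f_stop=3.0):
    """feel a held ring down the bolt; z = TCP heights with its underside at tip / seat"""
    xy=np.array(xy,float); env.hold(0.2); base=force(0,8); z=z_clear+4
    env.move_l([*xy,z],rate=60); print("base",base.round(2))
    for k in range(30):
        hit=env.move_l([*xy,max(z-14,z_seat-1.0)],rate=40,f_stop=f_stop)
        z=env.read_state()["tool_pos"][2]; f=force(base)
        print(k,hit,"z-seat %.1f"%(z-z_seat),"f",f.round(1),"xy",xy.round(1))
        if z<z_seat+1.2 and (hit or z<z_seat-0.7): return xy,base
        lat=np.hypot(*f[:2])
        if hit and z>z_seat+1.2:
            if lat<0.6 and f[2]>2: print("flat landing, stop"); return None,base
            xy=xy+f[:2]/max(lat,0.6)*min(0.25*lat+0.3,1.0)
            z+=0.8; env.move_l([*xy,z],rate=30)
        elif lat>1.2:
            xy=xy+f[:2]/lat*min(0.2*lat,0.8); env.move_l([*xy,z],rate=30)
    return None,base
E
python3 - <<'E'
from thread import *
q=down(0); T=[493.6,-106.7]
env.reach([*T,200],q); env.hold(0.2)
xy,b=thread(T,163.5,108.5)
st=env.read_state(); print(xy,st["tool_pos"],st["width"],st["time_s"])
E
```

```text
base [-0.04  0.13 -0.26]
0 False z-seat 44.8 f [-0. -0. -0.] xy [ 493.6 -106.7]
1 False z-seat 30.4 f [0.3 0.5 0.5] xy [ 493.6 -106.7]
2 False z-seat 16.1 f [ 0.5 -0.3  0.2] xy [ 493.6 -106.7]
3 False z-seat 1.8 f [0.  0.1 0.1] xy [ 493.6 -106.7]
4 False z-seat -0.7 f [-0.6  0.1  5.1] xy [ 493.6 -106.7]
5 False z-seat -0.8 f [ 0.1 -0.9  5.6] xy [ 493.6 -106.7]
[ 493.6 -106.7] [ 493.91850337 -106.7978332   107.72164027] 32.42755606286508 10.8417
```

The spacer threaded with no side force and seated at 5 N. I release it, check, and go look at the washer.

```bash
python3 - <<'E'
from thread import *
import pickle
q=down(0)
env.move_l([493.6,-106.7,108.6],rate=20); set_gripper(55); print("rel",env.read_state()["force"])
env.move_l([493.6,-106.7,250],rate=200); s0,im=look("chk1"); print("t",s0["time_s"])
h=cv2.cvtColor(im,cv2.COLOR_BGR2HSV); m=cv2.inRange(h,(3,90,40),(18,255,255)); m[:,:260]=0;m[:,370:]=0;m[300:]=0;m[:180]=0
c=max(cv2.findContours(m,0,1)[0],key=cv2.contourArea); e=cv2.fitEllipse(c); print(e,onz("wrist",e[0],33,s0))
set_gripper(88)
env.reach([456,306,180],q); s1,iw=look("wa1"); print("t",s1["time_s"])
env.reach([637,227,200],q); s2,ib=look("bu1"); print("t",s2["time_s"])
pickle.dump({"wa1":s1,"bu1":s2},open("S2.pkl","wb"))
f=lambda x,a=1.0:cv2.convertScaleAbs(cv2.resize(x,(266,266)),alpha=a)
cv2.imwrite("pics/v6.png",np.hstack([f(im[180:300,260:380],1.3),f(iw[180:310,255:385],1.0),f(ib[180:310,255:385],1.5)]))
E
```

```text
rel [ 0.18537773  0.6495135  -0.48922284]
t 12.5167
((318.7051696777344, 232.585693359375), (42.102989196777344, 45.37966537475586), 179.89710998535156) [ 493.68771454 -106.86379101   33.        ]
t 14.8083
t 15.6667
```

View pics/v6.png

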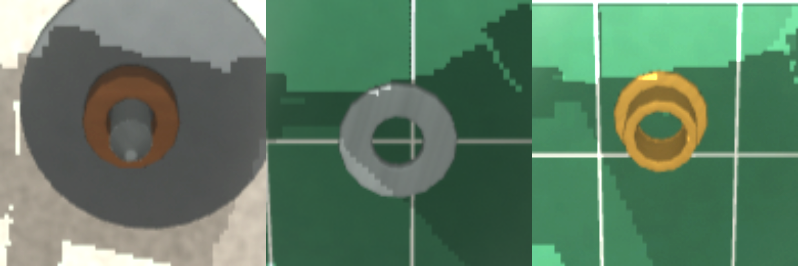

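The left panel shows the spacer flat on the flange around the bolt (fit 493.7,-106.9). In the middle, the washer is centred at pixel (319.5,248.7). On the right, the bushing's top ring is centred at (317.6,245.7). I grasp the washer next.

```bash
python3 - <<'E'
from thread import *
import pickle
S=pickle.load(open("S2.pkl","rb")); q=down(0)
W=onz("wrist",(319.3,248.6),8,S["wa1"]); B=onz("wrist",(317.4,245.5),31,S["bu1"]); print("W",W,"B",B)
env.reach([W[0],W[1],115],q); env.move_l([W[0],W[1],84.2],rate=80,f_stop=5)
print(env.read_state()["tool_pos"]); set_gripper(28); s=env.read_state(); print(s["width"],s["force"],s["tool_pos"])
env.move_l([W[0],W[1],200],rate=150); st,im=look("wa2"); print(st["width"],st["force"],st["time_s"])
cv2.imwrite("pics/v7.png",cv2.convertScaleAbs(im[220:480,120:520],alpha=1.5))
E
```

```text
W [457.31767999 304.50208063   8.        ] B [639.57468968 227.22451587  31.        ]
[457.75250721 303.90332604  83.36814375]
39.04924089413841 [ 0.06488805 -0.55755655  5.60511934] [457.99067173 304.0565681   83.37343809]
38.693464687274876 [-0.51999512 -0.17503349 -1.45935396] 18.7583
```

View pics/v7.png

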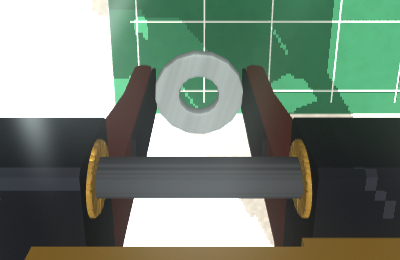

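The washer is held flat in the jaws. I thread it.

```bash
python3 - <<'E'
from thread import *
q=down(0); T=[494.1,-106.7]
env.reach([*T,200],q)
xy,b=thread(T,158.5,123.4)
st=env.read_state(); print(xy,st["tool_pos"],st["width"],st["time_s"])
E
```

```text
base [ 0.15  0.06 -0.36]
0 False z-seat 24.9 f [-0.3 -0.1  0.1] xy [ 494.1 -106.7]
1 False z-seat 10.6 f [-0.1 -0.1 -0. ] xy [ 494.1 -106.7]
2 True z-seat -1.4 f [-0.5  0.2  6.2] xy [ 494.1 -106.7]
[ 494.1 -106.7] [ 494.3842223  -106.76935641  122.129439  ] 39.09203654467417 23.0083
```

```bash
python3 - <<'E'
from thread import *
q=down(0)
env.move_l([494.1,-106.7,123.2],rate=20); set_gripper(60); print("rel",env.read_state()["force"])
env.move_l([494.1,-106.7,250],rate=200); s0,im=look("chk2"); set_gripper(88)
B=[639.0,227.2]
env.reach([*B,130],q); env.move_l([*B,90.5],rate=80,f_stop=6); print(env.read_state()["tool_pos"])
set_gripper(15); s=env.read_state(); print(s["width"],s["force"],s["tool_pos"])
env.move_l([*B,210],rate=150); st,ib=look("bu2"); print(st["width"],st["force"],st["time_s"])
f=lambda x,a:cv2.convertScaleAbs(cv2.resize(x,(400,400)),alpha=a)
cv2.imwrite("pics/v8.png",np.hstack([f(im[160:310,240:390],1.4),f(ib[230:430,215:415],1.6)]))
E
```

```text
rel [ 0.89552551  0.05282529 -0.22052649]
[638.90518214 227.14329385  90.01120267]
24.205371615607703 [ 0.01176227  0.90777193 -0.55382945] [639.02162926 227.21935315  90.51098552]
23.756730157160565 [-0.20505618  0.03830179 -1.00745165] 29.275
```

View pics/v8.png

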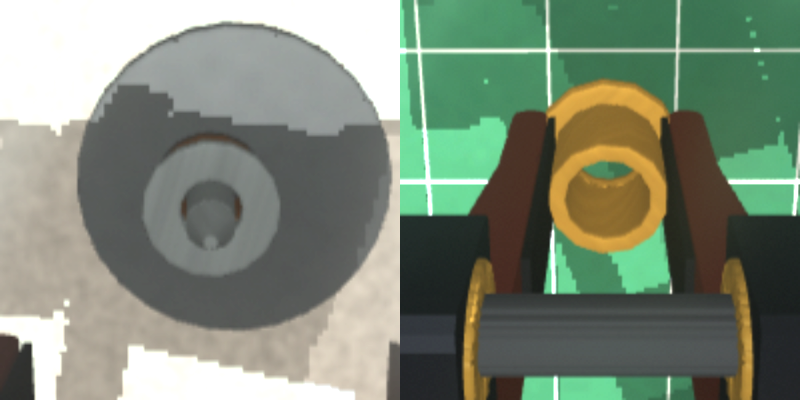

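The washer lies flat on the spacer around the bolt, and the bushing is held upright by its sleeve. I thread it, then press to 10 N.

```bash
python3 - <<'E'
from thread import *
q=down(0); T=[493.4,-106.7]
env.reach([*T,215],q)
xy,b=thread(T,165.5,136.5)
if xy is not None:
    z=env.read_state()["tool_pos"][2]
    for k in range(12):
        f=force(b); print("press",round(z,1),f.round(1))
        if f[2]>9.3: break
        z-=min(0.6,max(0.15,(10-f[2])/5)); env.move_l([*xy,z],rate=15,f_stop=8)
    for _ in range(4): env.hold(0.12); print("held",force(b).round(1))
st=env.read_state(); print(xy,st["tool_pos"],st["width"],st["time_s"])
E
```

```text
base [ 0.16  0.11 -0.82]
0 False z-seat 18.7 f [-0.1 -0.  -0.2] xy [ 493.4 -106.7]
1 False z-seat 4.4 f [-0.1 -0.3 -0. ] xy [ 493.4 -106.7]
2 False z-seat -0.7 f [ 0.7 -0.2  4. ] xy [ 493.4 -106.7]
press 135.9 [ 1.2 -0.4  4.4]
press 135.3 [ 2.1 -1.1  4.8]
press 134.7 [ 3.  -1.4  7. ]
press 134.1 [ 1.9 -0.6  8. ]
press 133.7 [ 1.5 -0.9  9. ]
press 133.5 [ 1.9 -0.4  9.4]
held [ 1.9 -1.   9.7]
held [ 1.5 -0.9  9.3]
held [ 2.  -0.7  9.5]
held [ 2.  -0.8  9.4]
[ 493.4 -106.7] [ 493.96686156 -106.83852527  133.98682991] 23.78185657973078 35.8167
```

```bash
python3 - <<'E'
from thread import *
env.move_l([493.6,-106.7,136.4],rate=15); print(force().round(1)); set_gripper(60)
env.move_l([493.6,-106.7,260],rate=200); env.hold(0.3); st,im=look("chk3"); sc=viewer.camera("scene"); print(st["time_s"],st["force"])
u=onz("wrist",(320,240),77,st); print(proj("wrist",[493.6,-106.7,77],st))
p=proj("scene",[494,-107,50]).astype(int)
f=lambda x,a:cv2.convertScaleAbs(cv2.resize(x,(400,400)),alpha=a)
cv2.imwrite("pics/v9.png",np.hstack([f(im[160:310,240:390],1.4),f(sc[p[1]-40:p[1]+40,p[0]-40:p[0]+40],1.8)]))
E
```

```text
[0.3 0.1 2.1]
38.0333 [-0.51489006  0.02105853 -0.84562385]
[318.37766557 244.77203275]
```

View pics/v9.png

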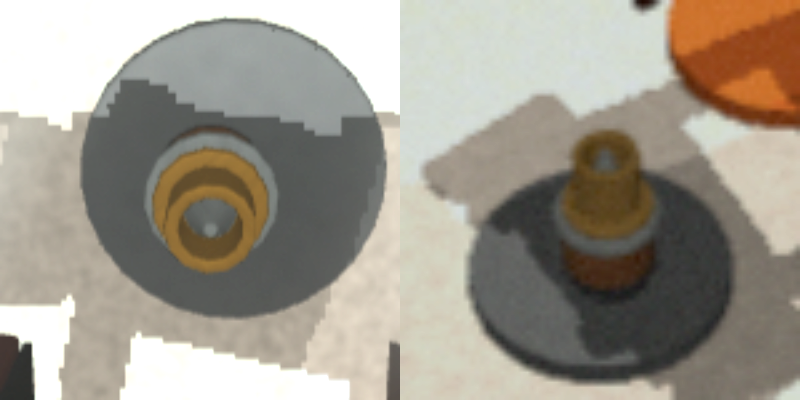

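The spacer, washer and bushing are stacked flat and level, in that order, with the bolt visible inside the hole in both views. I hand in.

```bash
python3 -c "
from station import env,workorder
print(workorder.sign_off()); print(env.read_state()['time_s'])"
```

```text
the job is handed in; nothing more can be done
None
the job is handed in; nothing more can be done
```

I threaded the spacer, washer and bushing onto the bolt in that order, lowered each until it landed, released them, and handed the job in. Sign-off reports no verdict, so success rests on my own checks. The last clock reading before hand-in was 38.0 s of the 72 s allowed.

- **Bolt position:** I found the axis by sight at (493.6, -106.7) mm, about 8 mm off the plate centre and inside the stated 7–9 mm. Triangulating the tip gave a height of 81 mm against the nominal 78, within what the calibration explains.
- **Forces:** All three parts went down without catching, with side force at most about 0.6 N. They landed at about 4–6 N. I pressed the bushing at 9.3–9.7 N for more than 0.5 s, with about 2 N of sideways load, then eased off to about 2 N before release. No force I read on the bolt or stack came near 20 N.
- **Final pictures:** Wrist and scene views after release show the three parts stacked level around the bolt, with the gripper clear above.
- **Rough spots:** While picking up the washer, the fingertips pressed the mat with about 5.6 N.
- **Not measured:** I didn't re-measure the ribbon, glue jar and brush at the end, but the arm stayed well clear of them.

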